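# Set masked glassware on its outlined pads

## Task

Get the four tape-masked glass pieces ready for etching: stand each one upright on the cork pad printed with its own outline (same shape, same colour as the stencil on its top), inside the outline, with the square and the oblong piece turned to line up with theirs. Set them down gently without dropping or tipping any, and leave the paste bottle and the brass weight where they stand.

Things in the scene. Friction and masses are not known exactly. Their poses are not given: they have to be found in the camera images.
- tumbler_mid (a point): Stemless tumbler, round, 95 mm tall, 60 mm wide at the belly (28 to 50 mm up) and 54 mm wide from 72 mm up to the top, foot 44 mm, 0.15 to 0.31 kg, with a blue stencil disc on its flat closed top. Wrapped in pale yellow masking tape, loose, stands upright on the table. This point is its centre, half-way up; z up, any yaw is alike.
- votive_mid (a point): Small straight votive glass, round, 40 mm in diameter, 60 mm tall, 0.08 to 0.16 kg, with a red stencil disc on its flat closed top. Wrapped in pale yellow masking tape, loose, stands upright on the table. This point is its centre, half-way up; z up, any yaw is alike.
- canister_mid (a point): Square canister, 50 x 50 mm, 80 mm tall, 0.2 to 0.42 kg, with a green square stencil on its flat top. Wrapped in pale yellow masking tape, loose, stands upright on the table. This point is its centre, half-way up; z up, x and y square to its sides.
- plaque_mid (a point): Thick oblong award block, 80 mm long (along its x), 36 mm thick (along its y), 70 mm tall, 0.29 to 0.59 kg, with a black oblong stencil on its flat top. Wrapped in pale yellow masking tape, loose, stands upright on the table. This point is its centre, half-way up; z up.
- pad_blue_top (a point): Fixed round cork pad, 124 mm in diameter and 4 mm thick, lying on the table, printed with the outline of the tumbler: a 3 mm blue line around a white field, large circle 76 mm across inside. This point is the centre of the outline on the pad's top face, 4 mm above the table; z up.
- pad_red_top (a point): Fixed round cork pad, 124 mm in diameter and 4 mm thick, lying on the table, printed with the outline of the votive glass: a 3 mm red line around a white field, small circle 56 mm across inside. This point is the centre of the outline on the pad's top face, 4 mm above the table; z up.
- pad_green_top (a point): Fixed round cork pad, 124 mm in diameter and 4 mm thick, lying on the table, printed with the outline of the canister: a 3 mm green line around a white field, square 66 x 66 mm inside. This point is the centre of the outline on the pad's top face, 4 mm above the table; z up, x and y along the square's sides.
- pad_black_top (a point): Fixed round cork pad, 124 mm in diameter and 4 mm thick, lying on the table, printed with the outline of the award block: a 3 mm black line around a white field, oblong 96 x 52 mm inside. This point is the centre of the outline on the pad's top face, 4 mm above the table; z up, x along its long side.
- paste_mid (a point): Bystander: small white bottle of etching paste with a grey cap, 34 mm in diameter, 70 mm tall, standing loose among the pieces; must not be knocked. This point is half-way up.
- weight_mid (a point): Bystander: brass knobbed stencil weight, 36 mm in diameter, 46 mm tall, standing loose among the pieces; must not be knocked. This point is half-way up. (A third small bystander, a fixed 34 mm pad of yellow notes 14 mm thick, lies among the pieces and pads too; all these three are in gaps at least 100 mm from the centre of any piece or pad.)
There are look-alikes about, which are no part of the job. Leave any black or purple look-alike of the part that bears tumbler_mid alone.

How it is judged:
By the outcome, as a careful person would: the job done as asked, in the order asked, and still so for the second after the job is handed in, with the robot touching nothing.
It also fails if it takes over 104 s, if anything falls off the work surface, if the arm or the gripper's body presses on something with over 40 N, if the wrist force passes 120 N, or if a joint passes its speed limit or range.

## Robot

A 6-joint arm with a two-finger parallel gripper is mounted at the origin on the work surface. World frame = base frame: x ahead of the robot, y to its left, z up, the work surface at z = 0. Lengths are in m, angles in rad, forces in N, time in s.
With the tool pointing down it reaches from about 0.35 to 0.775 m from the base axis. Payload 5.5 kg.
Tool frame: the origin (TCP) lies between the finger pads; the fingertips stand 11 mm ahead of it and the grasp point (between the pads) lies 8 mm behind it (tips_ahead is the distance from the TCP to the fingertips, in m); z points along the fingers, y is the line along which they close (so a half turn about z gives the same grasp; the last joint's range is limited). The gripper opens to 85 mm and grips with 20 to 120 N. Pads are 22 mm wide; open, the fingers measure 114 mm over their backs; the gripper's body (76 mm by 85 mm) begins 54 mm behind the grasp point. The pads swing forward as they close: fully open they stand 13 mm farther back than shut.
Start: joints at [1.088, 0.313, 0.046, 1.304, 0, 1.431], TCP at [0.193, 0.542, 0.242] pointing down, gripper open.
Joint ranges: [-2.76, 2.76], [-0.86, 1.69], [-1.03, 1.26], [-2.2, 2.34], [-1.47, 1.5], [-3.14, 3.14]. Speed limits (rad/s): [2.57, 2.57, 3.14, 3.14, 3.14, 3.14].

## Interface

Orientations are given as a unit quaternion [w, x, y, z].
In Python, from workcell import * gives the robot as it stands. The module is installed in compiled form; this text tells all that it offers.
- The arm moves only by the tool jog_arm, never from a script. Its argument "moves" is a list of rows, each an object with "fingers": the closure, from 0 (fully open) to 1 (shut); "slide": the shift along the tool's x, y, z in mm, a list of three; "angular": the turn, a rotation vector about the tool's x, y, z in degrees, a list of three. A call has 1 to 10 rows; each row is the pose to reach, as a shift and turn from the pose commanded when the call began, along the tool's axes at that moment; what a row does not reach only later rows make up. A row lasts 1/12 s, in which the tool goes at most 41.7 mm and 7.16 degrees, less where a joint would pass 70% of its speed; a pose out of reach is approached as far as the arm can. A call with a gripper value outside its range is refused whole. The fingers move at their own pace and stop on an object; "squeeze" is the grip in N (left out, the last holds). Time passes only in rows, so rows that repeat a pose let the fingers close. It gives the time, the measured TCP pose, the force, the opening and the grip force at its end, in the units of the state.
- get_state(): the state, without advancing time (a new reading comes with each control period).
- read_camera(name): name is "side" or "top" or "wrist"; returns a dict with "color" (420x560x3 uint8, red, green, blue), "fovy" (degrees; the focal length in pixels is half the picture's height over the tangent of half this angle, whatever the lens; pixels are square), "cx", "cy" (the principal point, pixels), "world_from_camera" (4x4, takes a point from camera to world coordinates); the wrist camera has in their place "tool_from_camera" (4x4, takes a point from camera to tool coordinates, whose origin is the TCP and whose axes are the flange's). Camera axes: x right, y down, z forward; pixel columns grow to the right and rows downward; lengths in m; the calibration is good to about 2 mm. A picture is of the moment at which its call begins: read the wrist's pose just before it. There is no depth.
- hand_in(): hands the job in; it is judged then, once.
Trained networks look in a picture, given as the dict that the camera call returned (one of the last four; its "shot" number tells which), for a name from the list of things; names that differ only in an ending like _2 or _b are one class to them, and where a whole thing is asked for, a point or a joint stands for the part that bears it (a point fixed in the world has none). Each returns a list of dicts, best first, with "p" (0 to 1); they miss things now and then, are a little off and sometimes report something else, mostly with a low value. They report only what shows in the picture. A call takes as long as a camera call. They do not tell look-alikes from the thing itself.
- look_for(target, picture): "point" ([column, row] in pixels, amid what is visible of it).
- tip_of(target, picture): "point" ([column, row] in pixels: a listed point, or the origin of a listed thing).
The state is a dict: "clock": time; "joint_pos": joint angles; "qvel": joint speeds; "tau": joint torques, N m; "tcp_pos": TCP position; "orientation": TCP orientation; "wrist_force": force on the tool from outside, world axes, zero at the start; "ft_torque": the same for the moment, N m; "finger_gap": finger opening in m; "grip_force": force on a finger pad.
Only numpy, scipy, OpenCV 4.12 (cv2) and the standard library are available. Lean on these libraries where they do the work, as an engineer would, in place of code of your own. Each camera call takes 0.05 s, during which the arm holds its last target. There are 200 camera calls.

## Working session

There is one attempt and no reset: what is moved stays moved. The work goes in short steps, Python scripts to look and compute and a tool call to move; the robot and the scene stay as the last step left them, time stands still between calls to the robot, and variables do not carry over. Pictures are saved under pics/ and viewed, at most 14 in all, crops included, and the job is handed in when it is done.

Besides the shell and the picture viewer there is one more tool, called after "Emit:" by a JSON object that holds its "fn" and its "kwargs", one argument or row to a line. jog_arm: Moves the arm, as the interface text tells. Its arguments: {"type":"object","properties":{"moves":{"type":"array","items":{"type":"object","properties":{"fingers":{"type":"number"},"slide":{"type":"array","items":{"type":"number"}},"angular":{"type":"array","items":{"type":"number"}}}}},"squeeze":{"type":"number"}},"required":["moves"]}

```bash
mkdir -p pics; cat > h.py <<'E'
from workcell import *
import numpy as np, cv2
def pix2w(pic,pt,z,T=None):
    T=pic["world_from_camera"] if T is None else T
    T=np.array(T); f=pic["color"].shape[0]/2/np.tan(np.radians(pic["fovy"])/2)
    d=T[:3,:3]@np.array([(pt[0]-pic["cx"])/f,(pt[1]-pic["cy"])/f,1]); o=T[:3,3]
    return o+d*(z-o[2])/d[2]
def w2pix(pic,P):
    T=np.linalg.inv(np.array(pic["world_from_camera"])); f=pic["color"].shape[0]/2/np.tan(np.radians(pic["fovy"])/2)
    c=T[:3,:3]@np.array(P)+T[:3,3]; return f*c[0]/c[2]+pic["cx"],f*c[1]/c[2]+pic["cy"]
def save(n,im): cv2.imwrite("pics/"+n,im[:,:,::-1])
E
python3 - <<'E'
from h import *
s=get_state(); print(s["tcp_pos"],s["orientation"],s["clock"])
Z=dict(tumbler_mid=.0475,votive_mid=.03,canister_mid=.04,plaque_mid=.035,pad_blue_top=.004,pad_red_top=.004,pad_green_top=.004,pad_black_top=.004,paste_mid=.035,weight_mid=.023)
for n in("top","side"):
    p=read_camera(n); save(n+"0.png",p["color"]); print(n,np.round(p["world_from_camera"],3).tolist(),p["fovy"])
    np.save(n+".npy",p,allow_pickle=True)
    for k,z in Z.items():
        print(k,[(np.round(d["point"]).tolist(),round(d["p"],2),np.round(pix2w(p,d["point"],z)[:2],3).tolist()) for d in tip_of(k,p)[:4]])
E
```

```text
[0.19304665 0.54110035 0.24140088] [-2.69386333e-04  1.70559168e-01  9.85347003e-01 -8.83500179e-04] 0.0
top [[-0.003, -0.989, 0.145, 0.384], [-1.0, 0.001, -0.014, 0.021], [0.014, -0.145, -0.989, 1.102], [0.0, 0.0, 0.0, 1.0]] 52.08940289788801
tumbler_mid [([124.0, 171.0], 0.95, [0.641, 0.394]), ([94.0, 271.0], 0.74, [0.393, 0.453]), ([112.0, 227.0], 0.59, [0.499, 0.415])]
votive_mid [([226.0, 168.0], 0.78, [0.652, 0.139])]
canister_mid [([343.0, 170.0], 0.71, [0.646, -0.158]), ([230.0, 168.0], 0.35, [0.651, 0.129])]
plaque_mid [([435.0, 222.0], 0.56, [0.512, -0.388]), ([330.0, 246.0], 0.3, [0.451, -0.12])]
pad_blue_top [([238.0, 237.0], 0.57, [0.477, 0.109])]
pad_red_top [([328.0, 245.0], 0.88, [0.456, -0.12])]
pad_green_top [([162.0, 276.0], 0.81, [0.38, 0.299])]
pad_black_top [([397.0, 272.0], 0.81, [0.387, -0.295]), ([240.0, 238.0], 0.34, [0.476, 0.105])]
paste_mid [([186.0, 219.0], 0.63, [0.52, 0.237])]
weight_mid [([283.0, 200.0], 0.45, [0.57, -0.005]), ([398.0, 273.0], 0.27, [0.385, -0.291])]
side [[-0.987, -0.069, 0.145, 0.319], [-0.16, 0.514, -0.843, 1.171], [-0.016, -0.855, -0.519, 0.772], [0.0, 0.0, 0.0, 1.0]] 43.83947666748556
tumbler_mid [([258.0, 326.0], 0.89, [0.505, 0.417]), ([198.0, 312.0], 0.75, [0.635, 0.395]), ([315.0, 345.0], 0.64, [0.387, 0.454])]
votive_mid [([223.0, 249.0], 0.74, [0.65, 0.145])]
canister_mid [([253.0, 190.0], 0.65, [0.638, -0.149])]
plaque_mid [([308.0, 162.0], 0.96, [0.501, -0.369])]
pad_blue_top []
pad_red_top [([311.0, 211.0], 0.59, [0.459, -0.112]), ([342.0, 181.0], 0.23, [0.385, -0.309])]
pad_green_top [([331.0, 306.0], 0.55, [0.37, 0.288])]
pad_black_top [([342.0, 180.0], 0.56, [0.385, -0.318])]
paste_mid [([267.0, 277.0], 0.93, [0.521, 0.244])]
weight_mid [([266.0, 223.0], 0.78, [0.571, -0.004])]
```

View pics/top0.png

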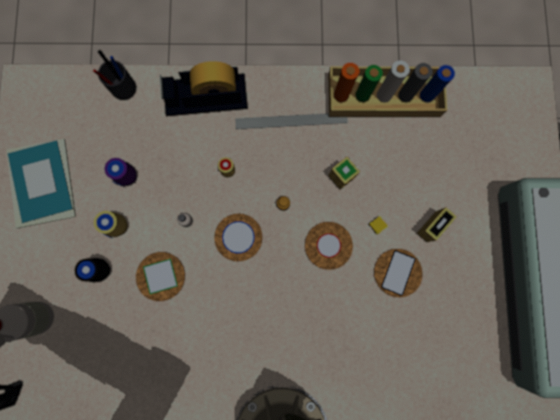

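View pics/side0.png

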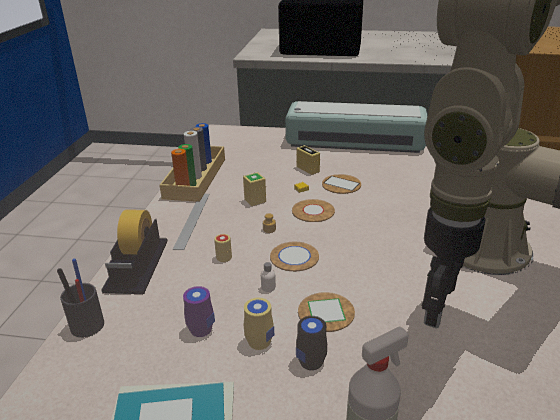

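Three tumbler-shaped things show. In the top picture their discs are at purple (117,168), pale yellow (106,222) and black (88,269); in the side picture they are at (198,312), (258,326) and (312,343). The pale yellow one is mine. Next I'll refine positions and yaws, and check that choice in a close crop.

```bash
python3 - <<'E'
from h import *
p=np.load("top.npy",allow_pickle=True).item(); q=np.load("side.npy",allow_pickle=True).item()
im=p["color"]
def up(im,c,r=26,k=10): 
    x,y=c; return cv2.resize(im[y-r:y+r,x-r:x+r],None,fx=k,fy=k,interpolation=cv2.INTER_CUBIC)
crop=[up(im,c,24,5) for c in [(106,222),(227,165),(345,170),(439,223),(161,276),(239,237),(329,245),(398,272)]]
s=up(q["color"],(258,326),40,6)
save("crop1.png",cv2.resize(np.vstack([np.hstack(crop[:4]),np.hstack(crop[4:])]),None,fx=.8,fy=.8)); save("crop2.png",s)
hsv=cv2.cvtColor(im,cv2.COLOR_RGB2HSV)
# pads: white fields (low saturation, bright) ; min-area rect in world at z=.004
for n,c in dict(green=(161,276),blue=(239,237),red=(329,245),black=(398,272)).items():
    x,y=c; k=6; r=22
    b=up(im,c,r,k); h=cv2.cvtColor(b,cv2.COLOR_RGB2HSV)
    m=((h[:,:,1]<60)&(h[:,:,2]>110)).astype(np.uint8)
    nl,l,st,ce=cv2.connectedComponentsWithStats(m); i=l[len(m)//2,len(m)//2]
    pts=cv2.findContours((l==i).astype(np.uint8),0,2)[0][0][:,0,:]
    W=np.array([pix2w(p,((u+.5)/k+x-r-.5,(v+.5)/k+y-r-.5),.004)[:2] for u,v in pts],np.float32)*1000
    print(n,i,cv2.minAreaRect(W))
E
```

```text
green 3 ((380.253173828125, 305.24456787109375), (66.02433013916016, 66.06639862060547), 16.21650505065918)
blue 3 ((478.3028259277344, 109.76307678222656), (74.35770416259766, 74.43324279785156), 74.60591888427734)
red 3 ((456.87646484375, -121.50927734375), (55.34447479248047, 55.170021057128906), 75.76152038574219)
black 3 ((387.0898742675781, -297.0324401855469), (50.2092399597168, 94.13275909423828), 67.68476104736328)
```

View pics/crop1.png

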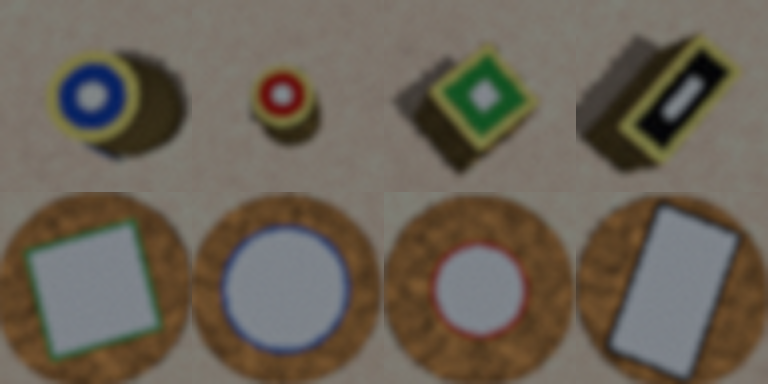

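View pics/crop2.png

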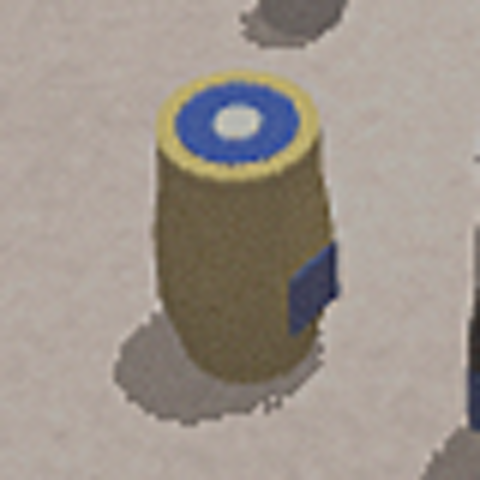

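The close crop shows the pale yellow tumbler, its blue ring centred near side pixel (257,306), which confirms the choice. In the top crops the pads read cleanly, and their measured sizes match the given ones. Now the piece tops.

```bash
python3 - <<'E'
from h import *
p=np.load("top.npy",allow_pickle=True).item(); q=np.load("side.npy",allow_pickle=True).item()
R=dict(tumbler=((106,222),(257,306),.095,54),votive=((227,165),(223,240),.06,40),canister=((345,170),(254,177),.08,50),plaque=((439,223),(308,151),.07,80))
for n,(a,b,z,w) in R.items():
  for nm,pc,c in(("top",p,a),("side",q,b)):
    x,y=c;r=24;k=6
    bb=cv2.resize(pc["color"][y-r:y+r,x-r:x+r],None,fx=k,fy=k,interpolation=cv2.INTER_CUBIC)
    h=cv2.cvtColor(bb,cv2.COLOR_RGB2HSV).astype(int)
    m=((h[:,:,1]>75)&(h[:,:,2]>(105 if nm=="top" else 150))&(h[:,:,0]>15)&(h[:,:,0]<40)).astype(np.uint8)
    nl,l,st,ce=cv2.connectedComponentsWithStats(m); i=1+np.argmax(st[1:,4])
    pts=cv2.convexHull(cv2.findContours((l==i).astype(np.uint8),0,2)[0][0])[:,0,:]
    W=np.array([pix2w(pc,((u+.5)/k+x-r-.5,(v+.5)/k+y-r-.5),z)[:2] for u,v in pts],np.float32)*1000
    ar=cv2.minAreaRect(W); print(n,nm,np.round(ar[0],1),np.round(ar[1],1),round(ar[2],1))
s=get_state(); print(s["tcp_pos"],s["orientation"])
w=read_camera("wrist"); print(np.round(w["tool_from_camera"],3).tolist(),w["fovy"])
E
```

```text
tumbler top [507. 416.] [52.2 52. ] 35.3
tumbler side [505.7 413.3] [52.4 53. ] 12.3
votive top [655.1 139.4] [36.9 36.7] 63.9
votive side [652.4 139.6] [38.6 37. ] 21.3
canister top [ 635.9 -157.8] [51.2 48.4] 38.2
canister side [ 634.2 -157.2] [49.9 51. ] 39.1
plaque top [ 504.3 -387.9] [34.9 79.3] 48.1
plaque side [ 506.2 -387. ] [35.7 83.9] 52.1
[0.19328669 0.54158399 0.24233211] [3.75891545e-06 1.70546172e-01 9.85349684e-01 5.14324090e-05]
[[0.001, -0.953, -0.303, 0.078], [1.0, 0.0, 0.001, 0.0], [-0.001, -0.303, 0.953, -0.132], [0.0, 0.0, 0.0, 1.0]] 61.25530289709382
```

Pieces are located consistently by both cameras, to within 2–3 mm: tumbler (506,415), votive (654,139), canister (635,-157, yaw 38.5°) and plaque (505,-387, long side -41°). First move is above the yellow tumbler. At the present yaw the fingers close clear of the look-alikes.

Emit:
{"fn": "jog_arm", "kwargs": {
  "moves": [
    {"slide": [-337,-14,40],"fingers": 0},
    {"slide": [-337,-14,40],"fingers": 0},
    {"slide": [-337,-14,40],"fingers": 0},
    {"slide": [-337,-14,40],"fingers": 0},
    {"slide": [-337,-14,40],"fingers": 0},
    {"slide": [-337,-14,40],"fingers": 0},
    {"slide": [-337,-14,40],"fingers": 0},
    {"slide": [-337,-14,40],"fingers": 0},
    {"slide": [-337,-14,40],"fingers": 0},
    {"slide": [-337,-14,40],"fingers": 0}
  ],
  "squeeze": 40
}}

```text
schema error: expected keys fingers, slide, angular
```

```bash
cat >> h.py <<'E'
from scipy.spatial.transform import Rotation as Ro
def tool(s):
    w,x,y,z=s["orientation"]; T=np.eye(4); T[:3,:3]=Ro.from_quat([x,y,z,w]).as_matrix(); T[:3,3]=s["tcp_pos"]; return T
def to(x,y,z,yaw=None):
    s=get_state(); T=tool(s); Y=np.degrees(np.arctan2(T[1,0],T[0,0]))
    d=T[:3,:3].T@(np.array([x,y,z])-T[:3,3])*1000
    print("tcp",np.round(T[:3,3]*1000,1),"yaw",round(Y,1),"tilt",np.round(T[:2,2],4),"F",np.round(s["wrist_force"],1),"gap",round(s["finger_gap"],4),"grip",round(s["grip_force"],1),"t",round(s["clock"],1),"q",np.round(s["joint_pos"],2))
    print("slide",np.round(d,1), "" if yaw is None else ("turn z %.1f"%(-((yaw-Y+180)%360-180))))
def wtop(name,z,guess,r=60,show=None):
    """top-face outline (bright yellow rim) seen by the wrist camera -> min-area rect in world mm at height z"""
    s=get_state(); w=read_camera("wrist"); T=tool(s)@np.array(w["tool_from_camera"]); w["world_from_camera"]=T
    if show: save(show,w["color"])
    u=w2pix(w,[*guess,z]); h=cv2.cvtColor(w["color"],cv2.COLOR_RGB2HSV).astype(int)
    m=((h[:,:,1]>75)&(h[:,:,2]>105)&(h[:,:,0]>15)&(h[:,:,0]<40)).astype(np.uint8)
    nl,l,st,ce=cv2.connectedComponentsWithStats(m)
    for i in range(1,nl):
        if st[i,4]<150: continue
        pts=cv2.convexHull(cv2.findContours((l==i).astype(np.uint8),0,2)[0][0])[:,0,:]
        W=np.array([pix2w(w,pt,z)[:2] for pt in pts],np.float32)*1000
        ar=cv2.minAreaRect(W); print(name,np.round(ar[0],1),np.round(ar[1],1),round(ar[2],1))
    print("expected px",np.round(u))
E
python3 - <<'E'
from h import *
to(.5065,.415,.2)
wtop("tumbler",.095,(.5065,.415),show="w1.png")
E
```

```text
tcp [193.3 541.6 242.3] yaw 160.4 tilt [0. 0.] F [ 0.2 -0.2 -0.1] gap 0.0852 grip 0.0 t 1.1 q [ 1.09  0.31  0.05  1.3  -0.    1.43]
slide [-337.5  -13.9   42.3] 
tumbler [324.5 399.2] [29.9 79. ] 75.0
expected px [268. 497.]
```

View pics/w1.png

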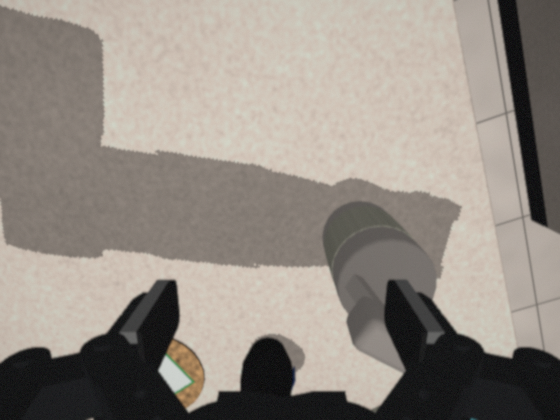

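The call was refused because each row needs all three keys, so nothing moved. The wrist view from the start pose shows the spray bottle head near (400,290), under one finger. I'll travel level first and descend at the end.

Emit:
{"fn": "jog_arm", "kwargs": {
  "moves": [
    {"slide": [-337,-14,-10],"angular": [0,0,0],"fingers": 0},
    {"slide": [-337,-14,-10],"angular": [0,0,0],"fingers": 0},
    {"slide": [-337,-14,0],"angular": [0,0,0],"fingers": 0},
    {"slide": [-337,-14,0],"angular": [0,0,0],"fingers": 0},
    {"slide": [-337,-14,0],"angular": [0,0,0],"fingers": 0},
    {"slide": [-337,-14,0],"angular": [0,0,0],"fingers": 0},
    {"slide": [-337,-14,20],"angular": [0,0,0],"fingers": 0},
    {"slide": [-337,-14,40],"angular": [0,0,0],"fingers": 0},
    {"slide": [-337,-14,40],"angular": [0,0,0],"fingers": 0},
    {"slide": [-337,-14,40],"angular": [0,0,0],"fingers": 0}
  ],
  "squeeze": 40
}}

```text
clock: 2.03
tcp_pos: [0.5078, 0.4124, 0.1986]
orientation: [-0.002, 0.173, 0.985, -0.002]
wrist_force: [-0.1, 0.7, -0.9]
finger_gap: 0.0858
grip_force: 0.0
```

```bash
python3 - <<'E'
from h import *
to(.5065,.415,.2)
wtop("tumbler",.095,(.5065,.415),show="w2.png")
E
```

```text
tcp [507.8 412.4 198.6] yaw 160.1 tilt [-0.0038 -0.0028] F [-0.1  0.7 -0.9] gap 0.0858 grip 0.0 t 2.0 q [ 0.56  0.49  0.2   1.29 -0.    0.91]
slide [ 2.1  1.9 -1.4] 
tumbler [396.3 342. ] [88.8 85.4] 70.1
tumbler [505.6 414.7] [51.9 53.3] 70.2
tumbler [479.6 223.8] [36.8 85.8] 56.7
expected px [284. 217.]
```

View pics/w2.png

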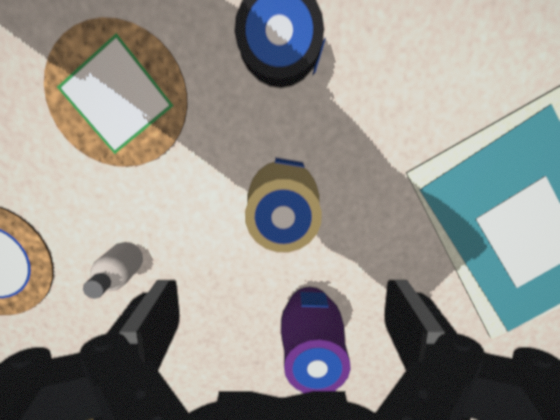

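The wrist view puts the yellow tumbler, ring at (283,217), within 1 mm of my estimate and alone between the fingers. Descending to the neck and gripping.

Emit:
{"fn": "jog_arm", "kwargs": {
  "moves": [
    {"slide": [0,0,40],"angular": [0,0,0],"fingers": 0},
    {"slide": [0,0,75],"angular": [0,0,0],"fingers": 0},
    {"slide": [0,0,100],"angular": [0,0,0],"fingers": 0},
    {"slide": [0,0,117],"angular": [0,0,0],"fingers": 0},
    {"slide": [0,0,117],"angular": [0,0,0],"fingers": 0},
    {"slide": [0,0,117],"angular": [0,0,0],"fingers": 0}
  ]
}}

```text
clock: 2.58
tcp_pos: [0.5042, 0.416, 0.0857]
orientation: [-0.001, 0.17, 0.986, -0.0]
wrist_force: [-0.2, -0.9, 0.3]
finger_gap: 0.0855
grip_force: 0.0
```

Emit:
{"fn": "jog_arm", "kwargs": {
  "moves": [
    {"slide": [0,0,0],"angular": [0,0,0],"fingers": 0.2},
    {"slide": [0,0,0],"angular": [0,0,0],"fingers": 0.3},
    {"slide": [0,0,0],"angular": [0,0,0],"fingers": 0.35},
    {"slide": [0,0,0],"angular": [0,0,0],"fingers": 0.4},
    {"slide": [0,0,0],"angular": [0,0,0],"fingers": 0.5},
    {"slide": [0,0,0],"angular": [0,0,0],"fingers": 0.6},
    {"slide": [0,0,0],"angular": [0,0,0],"fingers": 0.6},
    {"slide": [0,0,0],"angular": [0,0,0],"fingers": 0.6}
  ]
}}

```text
clock: 3.25
tcp_pos: [0.5071, 0.4157, 0.0878]
orientation: [0.001, 0.171, 0.985, 0.001]
wrist_force: [-0.9, -0.4, 5.6]
finger_gap: 0.0527
grip_force: 41.1
```

```bash
python3 - <<'E'
from h import *
to(.478,.110,.15)
E
```

```text
tcp [507.1 415.7  87.8] yaw 160.3 tilt [0.0031 0.0021] F [-0.9 -0.4  5.6] gap 0.0527 grip 41.1 t 3.2 q [0.56 0.54 0.01 1.04 0.   0.91]
slide [ -75.6 -297.5  -62.9]
```

Emit:
{"fn": "jog_arm", "kwargs": {
  "moves": [
    {"slide": [0,0,-10],"angular": [0,0,0],"fingers": 0.6},
    {"slide": [0,0,-35],"angular": [0,0,0],"fingers": 0.6},
    {"slide": [0,0,-70],"angular": [0,0,0],"fingers": 0.6},
    {"slide": [0,0,-100],"angular": [0,0,0],"fingers": 0.6},
    {"slide": [0,0,-100],"angular": [0,0,0],"fingers": 0.6}
  ]
}}

```text
clock: 3.67
tcp_pos: [0.5089, 0.417, 0.1938]
orientation: [0.004, 0.171, 0.985, 0.004]
wrist_force: [1.6, 1.2, -0.1]
finger_gap: 0.0525
grip_force: 42.5
```

Emit:
{"fn": "jog_arm", "kwargs": {
  "moves": [
    {"slide": [-5,-20,0],"angular": [0,0,0],"fingers": 0.6},
    {"slide": [-14,-55,0],"angular": [0,0,0],"fingers": 0.6},
    {"slide": [-24,-93,0],"angular": [0,0,0],"fingers": 0.6},
    {"slide": [-34,-132,0],"angular": [0,0,0],"fingers": 0.6},
    {"slide": [-44,-171,0],"angular": [0,0,0],"fingers": 0.6},
    {"slide": [-54,-210,0],"angular": [0,0,0],"fingers": 0.6},
    {"slide": [-64,-248,0],"angular": [0,0,0],"fingers": 0.6},
    {"slide": [-71,-277,0],"angular": [0,0,0],"fingers": 0.6},
    {"slide": [-75,-292,0],"angular": [0,0,0],"fingers": 0.6},
    {"slide": [-76,-297,0],"angular": [0,0,0],"fingers": 0.6}
  ]
}}

```text
clock: 4.5
tcp_pos: [0.4774, 0.1073, 0.1859]
orientation: [0.0, 0.172, 0.985, -0.0]
wrist_force: [-0.2, 0.5, -1.7]
finger_gap: 0.0523
grip_force: 42.5
```

Emit:
{"fn": "jog_arm", "kwargs": {
  "moves": [
    {"slide": [0,0,20],"angular": [0,0,0],"fingers": 0.6},
    {"slide": [0,0,50],"angular": [0,0,0],"fingers": 0.6},
    {"slide": [0,0,75],"angular": [0,0,0],"fingers": 0.6},
    {"slide": [0,0,84],"angular": [0,0,0],"fingers": 0.6},
    {"slide": [0,0,86],"angular": [0,0,0],"fingers": 0.6},
    {"slide": [0,0,86],"angular": [0,0,0],"fingers": 0.6},
    {"slide": [0,0,86],"angular": [0,0,0],"fingers": 0.6}
  ]
}}

```text
clock: 5.08
tcp_pos: [0.4788, 0.1103, 0.1006]
orientation: [0.001, 0.17, 0.985, 0.0]
wrist_force: [0.5, -0.2, -0.3]
finger_gap: 0.0526
grip_force: 42.6
```

```bash
python3 - <<'E'
from h import *
to(.478,.110,.089)
p=read_camera("side"); save("s2.png",cv2.resize(p["color"][170:370,160:420],None,fx=2.5,fy=2.5))
E
```

```text
tcp [478.8 110.3 100.6] yaw 160.4 tilt [0.002  0.0003] F [ 0.5 -0.2 -0.3] gap 0.0526 grip 42.6 t 5.1 q [ 0.06  0.24 -0.41  0.91  0.    0.4 ]
slide [ 0.7 -0.5 11.6]
```

View pics/s2.png

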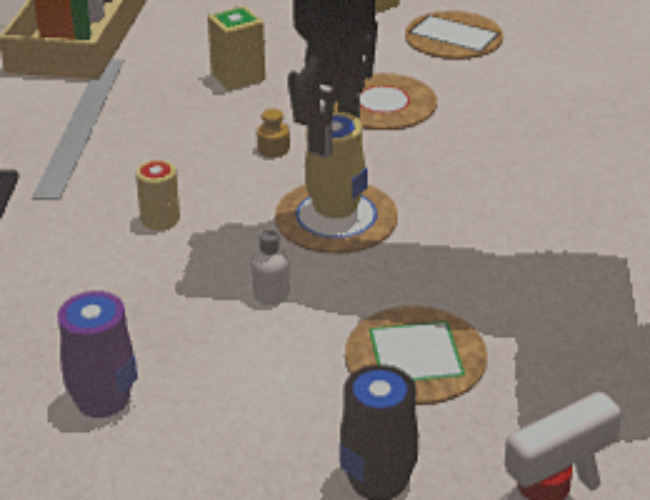

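The tumbler hangs upright over the blue pad, at (340,210) in the crop, and the bystanders are untouched. Lowering gently.

Emit:
{"fn": "jog_arm", "kwargs": {
  "moves": [
    {"slide": [0,0,3],"angular": [0,0,0],"fingers": 0.6},
    {"slide": [0,0,6],"angular": [0,0,0],"fingers": 0.6},
    {"slide": [0,0,8],"angular": [0,0,0],"fingers": 0.6},
    {"slide": [0,0,8],"angular": [0,0,0],"fingers": 0.6},
    {"slide": [0,0,8],"angular": [0,0,0],"fingers": 0.6}
  ]
}}

```text
clock: 5.55
tcp_pos: [0.4783, 0.1099, 0.0919]
orientation: [0.001, 0.171, 0.985, 0.0]
wrist_force: [0.1, 0.2, 3.1]
finger_gap: 0.0526
grip_force: 42.9
```

Emit:
{"fn": "jog_arm", "kwargs": {
  "moves": [
    {"slide": [0,0,1],"angular": [0,0,0],"fingers": 0.6},
    {"slide": [0,0,1],"angular": [0,0,0],"fingers": 0.6},
    {"slide": [0,0,1],"angular": [0,0,0],"fingers": 0.6}
  ]
}}

```text
clock: 5.8
tcp_pos: [0.4788, 0.1097, 0.0918]
orientation: [0.001, 0.171, 0.985, 0.0]
wrist_force: [-1.3, -1.0, 10.1]
finger_gap: 0.0524
grip_force: 43.8
```

Contact made (10 N). Releasing slowly, then lifting.

Emit:
{"fn": "jog_arm", "kwargs": {
  "moves": [
    {"slide": [0,0,-1],"angular": [0,0,0],"fingers": 0.42},
    {"slide": [0,0,-1],"angular": [0,0,0],"fingers": 0.36},
    {"slide": [0,0,-1],"angular": [0,0,0],"fingers": 0.3},
    {"slide": [0,0,-1],"angular": [0,0,0],"fingers": 0.2},
    {"slide": [0,0,-1],"angular": [0,0,0],"fingers": 0.1},
    {"slide": [0,0,-1],"angular": [0,0,0],"fingers": 0},
    {"slide": [0,0,-1],"angular": [0,0,0],"fingers": 0}
  ]
}}

```text
clock: 6.38
tcp_pos: [0.4776, 0.1099, 0.0911]
orientation: [-0.0, 0.171, 0.985, 0.0]
wrist_force: [0.1, -0.6, 0.3]
finger_gap: 0.0855
grip_force: 0.0
```

Emit:
{"fn": "jog_arm", "kwargs": {
  "moves": [
    {"slide": [0,0,-15],"angular": [0,0,0],"fingers": 0},
    {"slide": [0,0,-45],"angular": [0,0,0],"fingers": 0},
    {"slide": [0,0,-80],"angular": [0,0,0],"fingers": 0},
    {"slide": [0,0,-100],"angular": [0,0,0],"fingers": 0},
    {"slide": [0,0,-100],"angular": [0,0,0],"fingers": 0},
    {"slide": [0,0,-100],"angular": [0,0,0],"fingers": 0}
  ]
}}

```text
clock: 6.88
tcp_pos: [0.4787, 0.1099, 0.1925]
orientation: [0.002, 0.171, 0.985, 0.0]
wrist_force: [-0.9, -1.5, -1.0]
finger_gap: 0.0857
grip_force: 0.0
```

```bash
python3 - <<'E'
from h import *
wtop("tumbler",.099,(.478,.11))
to(.654,.1395,.19,160)
E
```

```text
tumbler [395.5 224.8] [31.7 11.4] 7.6
tumbler [417.3 261.3] [24.3 67.7] 9.4
tumbler [394.7 215.8] [25.   7.4] 13.6
tumbler [456.3 117. ] [86.3 84.8] 18.2
tumbler [444.  -40.3] [75.7 86.4] 56.8
tumbler [527.4  28. ] [25.6 33.5] 67.1
tumbler [599.3 136.2] [65.9 32.3] 7.4
expected px [280. 223.]
tcp [477.7 109.9 191.1] yaw 160.4 tilt [0.0004 0.0001] F [-0.3  0.   0.1] gap 0.0854 grip 0.0 t 6.9 q [ 0.06  0.17 -0.27  1.13  0.    0.4 ]
slide [-156.1   87.1    1.2] turn z 0.4
```

Tumbler placed. Moving above the votive.

Emit:
{"fn": "jog_arm", "kwargs": {
  "moves": [
    {"slide": [-156,87,0],"angular": [0,0,0],"fingers": 0},
    {"slide": [-156,87,0],"angular": [0,0,0],"fingers": 0},
    {"slide": [-156,87,0],"angular": [0,0,0],"fingers": 0},
    {"slide": [-156,87,0],"angular": [0,0,0],"fingers": 0},
    {"slide": [-156,87,0],"angular": [0,0,0],"fingers": 0},
    {"slide": [-156,87,0],"angular": [0,0,0],"fingers": 0},
    {"slide": [-156,87,0],"angular": [0,0,0],"fingers": 0},
    {"slide": [-156,87,0],"angular": [0,0,0],"fingers": 0}
  ]
}}

```text
clock: 7.6
tcp_pos: [0.6522, 0.1392, 0.1897]
orientation: [-0.002, 0.171, 0.985, -0.0]
wrist_force: [-0.3, -1.0, 0.0]
finger_gap: 0.0855
grip_force: 0.0
```

```bash
python3 - <<'E'
from h import *
wtop("votive",.06,(.654,.1395))
to(.654,.1395,.042)
E
```

```text
votive [519.2 110.8] [100.3  51.9] 70.4
votive [564.5  11.3] [36.5 29.3] 70.4
votive [650.  140.6] [38.1 45.3] 58.0
expected px [282. 211.]
tcp [652.2 139.2 190.5] yaw 160.4 tilt [-0.0024 -0.0001] F [-0.   0.7  0.6] gap 0.0852 grip 0.0 t 7.7 q [0.09 0.51 0.22 1.28 0.   0.43]
slide [ -1.9   1.  148.5]
```

Emit:
{"fn": "jog_arm", "kwargs": {
  "moves": [
    {"slide": [0,0,40],"angular": [0,0,0],"fingers": 0},
    {"slide": [0,0,80],"angular": [0,0,0],"fingers": 0},
    {"slide": [0,0,115],"angular": [0,0,0],"fingers": 0},
    {"slide": [0,0,135],"angular": [0,0,0],"fingers": 0},
    {"slide": [0,0,148],"angular": [0,0,0],"fingers": 0},
    {"slide": [0,0,148],"angular": [0,0,0],"fingers": 0},
    {"slide": [0,0,148],"angular": [0,0,0],"fingers": 0}
  ]
}}

```text
clock: 8.23
tcp_pos: [0.6524, 0.1392, 0.0434]
orientation: [-0.001, 0.171, 0.985, -0.0]
wrist_force: [0.2, -0.6, 0.7]
finger_gap: 0.0859
grip_force: 0.0
```

Emit:
{"fn": "jog_arm", "kwargs": {
  "moves": [
    {"slide": [0,0,0],"angular": [0,0,0],"fingers": 0.3},
    {"slide": [0,0,0],"angular": [0,0,0],"fingers": 0.45},
    {"slide": [0,0,0],"angular": [0,0,0],"fingers": 0.5},
    {"slide": [0,0,0],"angular": [0,0,0],"fingers": 0.55},
    {"slide": [0,0,0],"angular": [0,0,0],"fingers": 0.6},
    {"slide": [0,0,0],"angular": [0,0,0],"fingers": 0.7},
    {"slide": [0,0,0],"angular": [0,0,0],"fingers": 0.7},
    {"slide": [0,0,0],"angular": [0,0,0],"fingers": 0.7}
  ]
}}

```text
clock: 8.9
tcp_pos: [0.6548, 0.1393, 0.045]
orientation: [0.001, 0.171, 0.985, 0.0]
wrist_force: [-1.6, -0.5, 6.3]
finger_gap: 0.0391
grip_force: 40.1
```

```bash
python3 - <<'E'
from h import *
to(.457,-.1215,.16)
E
```

```text
tcp [654.8 139.3  45. ] yaw 160.4 tilt [0.0024 0.    ] F [-1.6 -0.5  6.3] gap 0.0391 grip 40.1 t 8.9 q [ 0.09  0.6   0.    0.97 -0.    0.43]
slide [  98.3 -312.  -115.5]
```

Emit:
{"fn": "jog_arm", "kwargs": {
  "moves": [
    {"slide": [0,0,-10],"angular": [0,0,0],"fingers": 0.7},
    {"slide": [0,0,-35],"angular": [0,0,0],"fingers": 0.7},
    {"slide": [0,0,-70],"angular": [0,0,0],"fingers": 0.7},
    {"slide": [0,0,-105],"angular": [0,0,0],"fingers": 0.7},
    {"slide": [0,0,-120],"angular": [0,0,0],"fingers": 0.7},
    {"slide": [0,0,-120],"angular": [0,0,0],"fingers": 0.7}
  ]
}}

```text
clock: 9.4
tcp_pos: [0.6566, 0.1397, 0.1693]
orientation: [0.004, 0.171, 0.985, 0.001]
wrist_force: [0.9, 0.1, -0.6]
finger_gap: 0.0386
grip_force: 40.5
```

Emit:
{"fn": "jog_arm", "kwargs": {
  "moves": [
    {"slide": [6,-20,0],"angular": [0,0,0],"fingers": 0.7},
    {"slide": [17,-55,0],"angular": [0,0,0],"fingers": 0.7},
    {"slide": [29,-93,0],"angular": [0,0,0],"fingers": 0.7},
    {"slide": [41,-132,0],"angular": [0,0,0],"fingers": 0.7},
    {"slide": [54,-171,0],"angular": [0,0,0],"fingers": 0.7},
    {"slide": [66,-210,0],"angular": [0,0,0],"fingers": 0.7},
    {"slide": [78,-248,0],"angular": [0,0,0],"fingers": 0.7},
    {"slide": [89,-283,0],"angular": [0,0,0],"fingers": 0.7},
    {"slide": [96,-305,0],"angular": [0,0,0],"fingers": 0.7},
    {"slide": [98,-312,0],"angular": [0,0,0],"fingers": 0.7}
  ]
}}

```text
clock: 10.23
tcp_pos: [0.4536, -0.1232, 0.1621]
orientation: [-0.002, 0.172, 0.985, 0.0]
wrist_force: [0.6, 0.2, -1.3]
finger_gap: 0.0387
grip_force: 40.8
```

Emit:
{"fn": "jog_arm", "kwargs": {
  "moves": [
    {"slide": [0,0,30],"angular": [0,0,0],"fingers": 0.7},
    {"slide": [0,0,65],"angular": [0,0,0],"fingers": 0.7},
    {"slide": [0,0,95],"angular": [0,0,0],"fingers": 0.7},
    {"slide": [0,0,108],"angular": [0,0,0],"fingers": 0.7},
    {"slide": [0,0,108],"angular": [0,0,0],"fingers": 0.7},
    {"slide": [0,0,108],"angular": [0,0,0],"fingers": 0.7}
  ]
}}

```text
clock: 10.73
tcp_pos: [0.4559, -0.1206, 0.0542]
orientation: [-0.001, 0.17, 0.985, 0.001]
wrist_force: [0.7, 0.5, -1.9]
finger_gap: 0.0389
grip_force: 40.7
```

```bash
python3 - <<'E'
from h import *
to(.457,-.1215,.049)
E
```

```text
tcp [ 455.9 -120.6   54.2] yaw 160.4 tilt [-0.0027  0.0017] F [ 0.7  0.5 -1.9] gap 0.0389 grip 40.7 t 10.7 q [-0.43  0.27 -0.52  0.79  0.   -0.09]
slide [-1.4 -0.5  5.2]
```

Emit:
{"fn": "jog_arm", "kwargs": {
  "moves": [
    {"slide": [-1,0,2],"angular": [0,0,0],"fingers": 0.7},
    {"slide": [-1,0,4],"angular": [0,0,0],"fingers": 0.7},
    {"slide": [-1,0,5],"angular": [0,0,0],"fingers": 0.7},
    {"slide": [-1,0,5],"angular": [0,0,0],"fingers": 0.7},
    {"slide": [-1,0,5],"angular": [0,0,0],"fingers": 0.7}
  ]
}}

```text
clock: 11.15
tcp_pos: [0.4581, -0.122, 0.0508]
orientation: [0.001, 0.171, 0.985, -0.0]
wrist_force: [-0.2, 0.3, -0.9]
finger_gap: 0.0387
grip_force: 40.7
```

Emit:
{"fn": "jog_arm", "kwargs": {
  "moves": [
    {"slide": [0,0,1],"angular": [0,0,0],"fingers": 0.7},
    {"slide": [0,0,1],"angular": [0,0,0],"fingers": 0.7},
    {"slide": [0,0,1],"angular": [0,0,0],"fingers": 0.7}
  ]
}}

```text
clock: 11.4
tcp_pos: [0.4577, -0.1219, 0.0494]
orientation: [0.0, 0.171, 0.985, 0.0]
wrist_force: [0.2, 0.1, -2.1]
finger_gap: 0.0388
grip_force: 40.7
```

Emit:
{"fn": "jog_arm", "kwargs": {
  "moves": [
    {"slide": [0,0,1],"angular": [0,0,0],"fingers": 0.7},
    {"slide": [0,0,2],"angular": [0,0,0],"fingers": 0.7},
    {"slide": [0,0,2],"angular": [0,0,0],"fingers": 0.7}
  ]
}}

```text
clock: 11.65
tcp_pos: [0.4579, -0.122, 0.0489]
orientation: [0.001, 0.171, 0.985, -0.0]
wrist_force: [-5.1, 1.3, 14.6]
finger_gap: 0.0386
grip_force: 42.5
```

Emit:
{"fn": "jog_arm", "kwargs": {
  "moves": [
    {"slide": [0,0,0.5],"angular": [0,0,0],"fingers": 0.7},
    {"slide": [0,0,0.5],"angular": [0,0,0],"fingers": 0.7}
  ]
}}

```text
clock: 11.82
tcp_pos: [0.458, -0.1221, 0.0489]
orientation: [0.001, 0.171, 0.985, -0.0]
wrist_force: [-5.4, 2.4, 19.1]
finger_gap: 0.0387
grip_force: 43.0
```

Contact made. Backing off 1.5 mm of command to unload, then opening.

Emit:
{"fn": "jog_arm", "kwargs": {
  "moves": [
    {"slide": [0,0,-1.5],"angular": [0,0,0],"fingers": 0.6},
    {"slide": [0,0,-1.5],"angular": [0,0,0],"fingers": 0.52},
    {"slide": [0,0,-1.5],"angular": [0,0,0],"fingers": 0.45},
    {"slide": [0,0,-1.5],"angular": [0,0,0],"fingers": 0.35},
    {"slide": [0,0,-1.5],"angular": [0,0,0],"fingers": 0.15},
    {"slide": [0,0,-1.5],"angular": [0,0,0],"fingers": 0},
    {"slide": [0,0,-1.5],"angular": [0,0,0],"fingers": 0},
    {"slide": [0,0,-1.5],"angular": [0,0,0],"fingers": 0}
  ]
}}

```text
clock: 12.48
tcp_pos: [0.4576, -0.1218, 0.0481]
orientation: [-0.0, 0.171, 0.985, 0.0]
wrist_force: [1.0, -0.1, -0.9]
finger_gap: 0.0855
grip_force: 0.0
```

Emit:
{"fn": "jog_arm", "kwargs": {
  "moves": [
    {"slide": [0,0,-15],"angular": [0,0,0],"fingers": 0},
    {"slide": [0,0,-45],"angular": [0,0,0],"fingers": 0},
    {"slide": [0,0,-85],"angular": [0,0,0],"fingers": 0},
    {"slide": [0,0,-125],"angular": [0,0,0],"fingers": 0},
    {"slide": [0,0,-140],"angular": [0,0,0],"fingers": 0},
    {"slide": [0,0,-140],"angular": [0,0,0],"fingers": 0},
    {"slide": [0,0,-140],"angular": [0,0,0],"fingers": 0}
  ]
}}

```text
clock: 13.07
tcp_pos: [0.4584, -0.1222, 0.1892]
orientation: [0.001, 0.171, 0.985, -0.0]
wrist_force: [-0.3, -0.9, 0.1]
finger_gap: 0.0853
grip_force: 0.0
```

```bash
python3 - <<'E'
from h import *
wtop("x",.064,(.457,-.1215),show="w3.png")
for y in (128.5,218.5): to(.635,-.1575,.19,y)
E
```

```text
x [448.4  32.8] [11.5 24.1] 75.1
x [ 384.3 -257.5] [100.   93.6] 69.3
x [ 441.9 -118. ] [95.4 98.7] 44.1
x [492.6  53.3] [60.6 25.7] 57.2
x [ 428.8 -274.6] [35.1  7.5] 70.4
x [535.4 -17. ] [17.5 27.6] 5.0
x [ 486.1 -221.7] [31.1 31.4] 31.8
x [552.3 -11.7] [19.1 19.8] 79.2
x [ 486.6 -371.2] [30.8 23.3] 47.3
x [ 584.  -163.4] [11.5 61.3] 44.0
x [ 606.2 -168.7] [ 4.6 46. ] 39.1
x [ 621.1 -157.8] [28.2 15.9] 82.7
expected px [281. 208.]
tcp [ 457.5 -121.8  187.9] yaw 160.4 tilt [-0.0001  0.0001] F [-0.1 -0.9 -1. ] gap 0.0854 grip 0.0 t 13.1 q [-0.43  0.14 -0.31  1.12  0.   -0.09]
slide [-179.2   26.    -2.2] turn z 31.9
tcp [ 457.5 -121.8  187.9] yaw 160.4 tilt [-0.0001  0.0001] F [-0.1 -0.9 -1. ] gap 0.0854 grip 0.0 t 13.1 q [-0.43  0.14 -0.31  1.12  0.   -0.09]
slide [-179.2   26.    -2.2] turn z -58.1
```

View pics/w3.png

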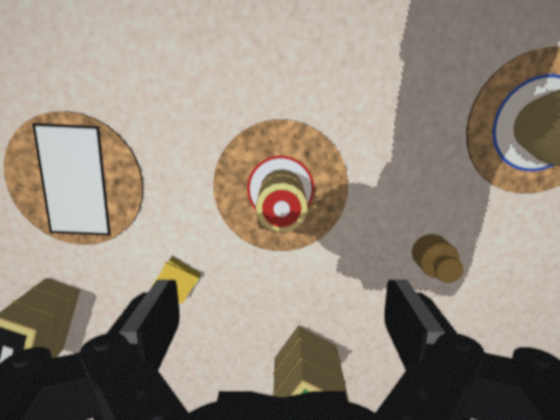

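The votive stands centred in the red circle: disc at (282,208), with its foot inside the ring around (281,185). Next is the canister.

Emit:
{"fn": "jog_arm", "kwargs": {
  "moves": [
    {"slide": [-179,26,0],"angular": [0,0,7],"fingers": 0},
    {"slide": [-179,26,0],"angular": [0,0,14],"fingers": 0},
    {"slide": [-179,26,0],"angular": [0,0,21],"fingers": 0},
    {"slide": [-179,26,0],"angular": [0,0,28],"fingers": 0},
    {"slide": [-179,26,0],"angular": [0,0,32],"fingers": 0},
    {"slide": [-179,26,0],"angular": [0,0,32],"fingers": 0},
    {"slide": [-179,26,0],"angular": [0,0,32],"fingers": 0},
    {"slide": [-179,26,0],"angular": [0,0,32],"fingers": 0}
  ]
}}

```text
clock: 13.78
tcp_pos: [0.6332, -0.1569, 0.1865]
orientation: [-0.002, 0.435, 0.9, -0.0]
wrist_force: [-0.3, 0.4, -0.4]
finger_gap: 0.0856
grip_force: 0.0
```

```bash
python3 - <<'E'
from h import *
wtop("canister",.08,(.635,-.1575))
to(.635,-.1575,.055,128.5)
E
```

```text
canister [ 498.  -128.6] [93.1 60. ] 38.5
canister [ 467.1 -232.9] [21.7 77.1] 25.1
canister [ 525.  -214.9] [28.8 28.8] 39.8
canister [ 635.2 -157.3] [48.8 49.2] 38.5
canister [ 811.1 -131.7] [71.4 15.5] 1.4
canister [ 523.3 -370.7] [ 7.5 32.2] 47.2
canister [ 786.2 -218.1] [22.2 60. ] 0.2
expected px [283. 221.]
tcp [ 633.2 -157.   187.3] yaw 128.4 tilt [-0.0027  0.0011] F [-0.7 -0.7 -0.7] gap 0.0852 grip 0.0 t 13.8 q [-0.37  0.49  0.17  1.26  0.    0.53]
slide [ -1.8   1.3 132.3] turn z -0.1
```

Emit:
{"fn": "jog_arm", "kwargs": {
  "moves": [
    {"slide": [0,0,40],"angular": [0,0,0],"fingers": 0},
    {"slide": [0,0,80],"angular": [0,0,0],"fingers": 0},
    {"slide": [0,0,110],"angular": [0,0,0],"fingers": 0},
    {"slide": [0,0,125],"angular": [0,0,0],"fingers": 0},
    {"slide": [0,0,130],"angular": [0,0,0],"fingers": 0},
    {"slide": [0,0,130],"angular": [0,0,0],"fingers": 0},
    {"slide": [0,0,130],"angular": [0,0,0],"fingers": 0}
  ]
}}

```text
clock: 14.42
tcp_pos: [0.6351, -0.1577, 0.0598]
orientation: [0.001, 0.435, 0.9, 0.0]
wrist_force: [0.2, 0.4, 0.8]
finger_gap: 0.0854
grip_force: 0.0
```

Emit:
{"fn": "jog_arm", "kwargs": {
  "moves": [
    {"slide": [0,0,0],"angular": [0,0,0],"fingers": 0.25},
    {"slide": [0,0,0],"angular": [0,0,0],"fingers": 0.35},
    {"slide": [0,0,0],"angular": [0,0,0],"fingers": 0.4},
    {"slide": [0,0,0],"angular": [0,0,0],"fingers": 0.45},
    {"slide": [0,0,0],"angular": [0,0,0],"fingers": 0.5},
    {"slide": [0,0,0],"angular": [0,0,0],"fingers": 0.65},
    {"slide": [0,0,0],"angular": [0,0,0],"fingers": 0.65},
    {"slide": [0,0,0],"angular": [0,0,0],"fingers": 0.65}
  ]
}}

```text
clock: 15.08
tcp_pos: [0.6358, -0.158, 0.06]
orientation: [0.001, 0.436, 0.9, -0.0]
wrist_force: [-1.9, -0.6, 6.0]
finger_gap: 0.049
grip_force: 42.3
```

Emit:
{"fn": "jog_arm", "kwargs": {
  "moves": [
    {"slide": [0,0,-10],"angular": [0,0,0],"fingers": 0.65},
    {"slide": [0,0,-35],"angular": [0,0,0],"fingers": 0.65},
    {"slide": [0,0,-70],"angular": [0,0,0],"fingers": 0.65},
    {"slide": [0,0,-105],"angular": [0,0,0],"fingers": 0.65},
    {"slide": [0,0,-140],"angular": [0,0,0],"fingers": 0.65},
    {"slide": [0,0,-150],"angular": [0,0,0],"fingers": 0.65},
    {"slide": [0,0,-150],"angular": [0,0,0],"fingers": 0.65}
  ]
}}

```text
clock: 15.67
tcp_pos: [0.6368, -0.1582, 0.2122]
orientation: [0.003, 0.436, 0.9, 0.0]
wrist_force: [1.1, 0.0, -4.2]
finger_gap: 0.0493
grip_force: 43.1
```

```bash
python3 - <<'E'
from h import *
to(.380,.305,.207,106.2)
E
```

```text
tcp [ 636.8 -158.2  212.2] yaw 128.4 tilt [ 0.0065 -0.0023] F [ 1.1  0.  -4.2] gap 0.0493 grip 43.1 t 15.7 q [-0.37  0.48  0.22  1.3   0.    0.54]
slide [522.6  86.1   2.5] turn z 22.2
```

Emit:
{"fn": "jog_arm", "kwargs": {
  "moves": [
    {"slide": [20,3,0],"angular": [0,0,0],"fingers": 0.65},
    {"slide": [55,9,0],"angular": [0,0,0],"fingers": 0.65},
    {"slide": [94,16,0],"angular": [0,0,0],"fingers": 0.65},
    {"slide": [133,22,0],"angular": [0,0,0],"fingers": 0.65},
    {"slide": [172,29,0],"angular": [0,0,0],"fingers": 0.65},
    {"slide": [211,35,0],"angular": [0,0,0],"fingers": 0.65},
    {"slide": [250,42,0],"angular": [0,0,0],"fingers": 0.65},
    {"slide": [289,48,0],"angular": [0,0,0],"fingers": 0.65},
    {"slide": [328,55,0],"angular": [0,0,0],"fingers": 0.65},
    {"slide": [361,60,0],"angular": [0,0,0],"fingers": 0.65}
  ]
}}

```text
clock: 16.5
tcp_pos: [0.4547, 0.1644, 0.2055]
orientation: [-0.002, 0.435, 0.9, -0.001]
wrist_force: [-0.3, 0.1, -3.7]
finger_gap: 0.0495
grip_force: 42.9
```

Emit:
{"fn": "jog_arm", "kwargs": {
  "moves": [
    {"slide": [35,6,0],"angular": [0,0,4],"fingers": 0.65},
    {"slide": [70,12,0],"angular": [0,0,8],"fingers": 0.65},
    {"slide": [105,18,0],"angular": [0,0,13],"fingers": 0.65},
    {"slide": [135,23,0],"angular": [0,0,17],"fingers": 0.65},
    {"slide": [153,26,0],"angular": [0,0,20],"fingers": 0.65},
    {"slide": [160,27,0],"angular": [0,0,22],"fingers": 0.65},
    {"slide": [160,27,0],"angular": [0,0,22],"fingers": 0.65},
    {"slide": [160,27,0],"angular": [0,0,22],"fingers": 0.65},
    {"slide": [160,27,0],"angular": [0,0,22],"fingers": 0.65}
  ]
}}

```text
clock: 17.25
tcp_pos: [0.3794, 0.3041, 0.2069]
orientation: [-0.0, 0.599, 0.801, -0.001]
wrist_force: [-1.1, -0.6, -5.0]
finger_gap: 0.0494
grip_force: 42.9
```

```bash
python3 - <<'E'
from h import *
to(.380,.305,.063,106.2)
E
```

```text
tcp [379.4 304.1 206.9] yaw 106.4 tilt [-0.0021 -0.0015] F [-1.1 -0.6 -5. ] gap 0.0494 grip 42.9 t 17.2 q [ 0.51  0.16 -0.24  1.17 -0.    1.8 ]
slide [  0.8   1.2 143.9] turn z 0.2
```

Emit:
{"fn": "jog_arm", "kwargs": {
  "moves": [
    {"slide": [0,0,30],"angular": [0,0,0],"fingers": 0.65},
    {"slide": [0,1,65],"angular": [0,0,0],"fingers": 0.65},
    {"slide": [0,1,100],"angular": [0,0,0],"fingers": 0.65},
    {"slide": [0,1,125],"angular": [0,0,0],"fingers": 0.65},
    {"slide": [0,1,135],"angular": [0,0,0],"fingers": 0.65},
    {"slide": [0,1,135],"angular": [0,0,0],"fingers": 0.65},
    {"slide": [0,1,135],"angular": [0,0,0],"fingers": 0.65}
  ]
}}

```text
clock: 17.83
tcp_pos: [0.3813, 0.3048, 0.0736]
orientation: [-0.0, 0.6, 0.8, -0.0]
wrist_force: [0.7, 0.2, -3.0]
finger_gap: 0.0498
grip_force: 43.1
```

Emit:
{"fn": "jog_arm", "kwargs": {
  "moves": [
    {"slide": [0,0,2],"angular": [0,0,0],"fingers": 0.65},
    {"slide": [0,0,4],"angular": [0,0,0],"fingers": 0.65},
    {"slide": [0,0,5],"angular": [0,0,0],"fingers": 0.65},
    {"slide": [0,0,5],"angular": [0,0,0],"fingers": 0.65}
  ]
}}

```text
clock: 18.17
tcp_pos: [0.3814, 0.3056, 0.0691]
orientation: [0.0, 0.599, 0.801, 0.001]
wrist_force: [0.2, -0.8, -3.5]
finger_gap: 0.0495
grip_force: 43.2
```

Emit:
{"fn": "jog_arm", "kwargs": {
  "moves": [
    {"slide": [0,0,1],"angular": [0,0,0],"fingers": 0.65},
    {"slide": [0,0,1],"angular": [0,0,0],"fingers": 0.65},
    {"slide": [0,0,1],"angular": [0,0,0],"fingers": 0.65}
  ]
}}

```text
clock: 18.42
tcp_pos: [0.3809, 0.3053, 0.0675]
orientation: [0.0, 0.599, 0.801, 0.0]
wrist_force: [0.4, 0.7, -4.0]
finger_gap: 0.0496
grip_force: 43.2
```

Emit:
{"fn": "jog_arm", "kwargs": {
  "moves": [
    {"slide": [0,0,1],"angular": [0,0,0],"fingers": 0.65},
    {"slide": [0,0,2],"angular": [0,0,0],"fingers": 0.65},
    {"slide": [0,0,2],"angular": [0,0,0],"fingers": 0.65}
  ]
}}

```text
clock: 18.67
tcp_pos: [0.3807, 0.3052, 0.0651]
orientation: [-0.0, 0.599, 0.801, -0.0]
wrist_force: [0.4, -1.3, -4.4]
finger_gap: 0.049
grip_force: 43.2
```

Emit:
{"fn": "jog_arm", "kwargs": {
  "moves": [
    {"slide": [0,0,1],"angular": [0,0,0],"fingers": 0.65},
    {"slide": [0,0,1],"angular": [0,0,0],"fingers": 0.65}
  ]
}}

```text
clock: 18.83
tcp_pos: [0.3808, 0.3052, 0.0642]
orientation: [-0.0, 0.599, 0.801, -0.0]
wrist_force: [-0.2, 0.1, -4.7]
finger_gap: 0.0492
grip_force: 43.3
```

Emit:
{"fn": "jog_arm", "kwargs": {
  "moves": [
    {"slide": [0,0,0.7],"angular": [0,0,0],"fingers": 0.65},
    {"slide": [0,0,1],"angular": [0,0,0],"fingers": 0.65},
    {"slide": [0,0,1],"angular": [0,0,0],"fingers": 0.65}
  ]
}}

```text
clock: 19.08
tcp_pos: [0.3808, 0.3053, 0.064]
orientation: [0.0, 0.599, 0.801, 0.0]
wrist_force: [-3.1, -1.3, 4.1]
finger_gap: 0.0495
grip_force: 44.1
```

Contact made. Releasing.

Emit:
{"fn": "jog_arm", "kwargs": {
  "moves": [
    {"slide": [0,0,0],"angular": [0,0,0],"fingers": 0.5},
    {"slide": [0,0,0],"angular": [0,0,0],"fingers": 0.42},
    {"slide": [0,0,0],"angular": [0,0,0],"fingers": 0.35},
    {"slide": [0,0,0],"angular": [0,0,0],"fingers": 0.25},
    {"slide": [0,0,0],"angular": [0,0,0],"fingers": 0.1},
    {"slide": [0,0,0],"angular": [0,0,0],"fingers": 0},
    {"slide": [0,0,0],"angular": [0,0,0],"fingers": 0},
    {"slide": [0,0,0],"angular": [0,0,0],"fingers": 0}
  ]
}}

```text
clock: 19.75
tcp_pos: [0.381, 0.3053, 0.0632]
orientation: [-0.0, 0.599, 0.801, 0.0]
wrist_force: [0.2, -0.2, -1.1]
finger_gap: 0.0856
grip_force: 0.0
```

Emit:
{"fn": "jog_arm", "kwargs": {
  "moves": [
    {"slide": [0,0,-15],"angular": [0,0,0],"fingers": 0},
    {"slide": [0,0,-45],"angular": [0,0,0],"fingers": 0},
    {"slide": [0,0,-85],"angular": [0,0,0],"fingers": 0},
    {"slide": [0,0,-125],"angular": [0,0,0],"fingers": 0},
    {"slide": [0,0,-140],"angular": [0,0,0],"fingers": 0},
    {"slide": [0,0,-140],"angular": [0,0,0],"fingers": 0},
    {"slide": [0,0,-140],"angular": [0,0,0],"fingers": 0}
  ]
}}

```text
clock: 20.33
tcp_pos: [0.3815, 0.3056, 0.2042]
orientation: [0.001, 0.599, 0.801, 0.001]
wrist_force: [0.2, -0.8, -0.8]
finger_gap: 0.0856
grip_force: 0.0
```

```bash
python3 - <<'E'
from h import *
w=read_camera("wrist"); save("w4.png",w["color"][100:340,140:420])
to(.505,-.3875,.2,139)
E
```

```text
tcp [380.7 305.1 202.9] yaw 106.4 tilt [-0.0001 -0.    ] F [ 0.2 -0.3 -0.5] gap 0.0857 grip 0.0 t 20.4 q [ 0.51  0.16 -0.25  1.16  0.    1.8 ]
slide [-699.6  -75.8    2.9] turn z -32.6
```

View pics/w4.png

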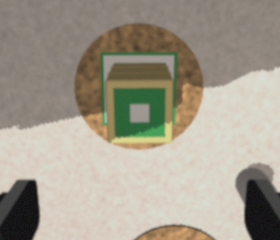

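The canister is square inside the green outline, at (140,108) in the crop. Travelling to the plaque.

Emit:
{"fn": "jog_arm", "kwargs": {
  "moves": [
    {"slide": [-400,-43,0],"angular": [0,0,0],"fingers": 0},
    {"slide": [-400,-43,0],"angular": [0,0,0],"fingers": 0},
    {"slide": [-400,-43,0],"angular": [0,0,0],"fingers": 0},
    {"slide": [-400,-43,0],"angular": [0,0,0],"fingers": 0},
    {"slide": [-400,-43,0],"angular": [0,0,0],"fingers": 0},
    {"slide": [-400,-43,0],"angular": [0,0,0],"fingers": 0},
    {"slide": [-400,-43,0],"angular": [0,0,0],"fingers": 0},
    {"slide": [-400,-43,0],"angular": [0,0,0],"fingers": 0},
    {"slide": [-400,-43,0],"angular": [0,0,0],"fingers": 0},
    {"slide": [-400,-43,0],"angular": [0,0,0],"fingers": 0}
  ]
}}

```text
clock: 21.22
tcp_pos: [0.4515, -0.0938, 0.2013]
orientation: [-0.001, 0.6, 0.8, -0.001]
wrist_force: [0.4, -0.8, 0.1]
finger_gap: 0.085
grip_force: 0.0
```

Emit:
{"fn": "jog_arm", "kwargs": {
  "moves": [
    {"slide": [-300,-33,0],"angular": [0,0,-7],"fingers": 0},
    {"slide": [-300,-33,0],"angular": [0,0,-14],"fingers": 0},
    {"slide": [-300,-33,0],"angular": [0,0,-21],"fingers": 0},
    {"slide": [-300,-33,0],"angular": [0,0,-28],"fingers": 0},
    {"slide": [-300,-33,0],"angular": [0,0,-32.5],"fingers": 0},
    {"slide": [-300,-33,0],"angular": [0,0,-32.5],"fingers": 0},
    {"slide": [-300,-33,0],"angular": [0,0,-32.5],"fingers": 0},
    {"slide": [-300,-33,0],"angular": [0,0,-32.5],"fingers": 0},
    {"slide": [-300,-33,0],"angular": [0,0,-32.5],"fingers": 0},
    {"slide": [-300,-33,0],"angular": [0,0,-32.5],"fingers": 0}
  ]
}}

```text
clock: 22.05
tcp_pos: [0.5039, -0.388, 0.2002]
orientation: [-0.002, 0.352, 0.936, 0.001]
wrist_force: [-0.5, -0.3, 0.4]
finger_gap: 0.0855
grip_force: 0.0
```

```bash
python3 - <<'E'
from h import *
wtop("plaque",.07,(.505,-.3875))
to(.505,-.3875,.052,139)
E
```

```text
plaque [ 408.5 -332. ] [90.2 40.5] 15.3
plaque [ 432.  -280.6] [25.2 44.4] 66.9
plaque [ 496.3 -265.8] [31.5 29.7] 38.8
plaque [ 501.8 -385.6] [35.  85.2] 46.9
expected px [282. 210.]
tcp [ 504.1 -386.9  200.9] yaw 138.8 tilt [-0.003   0.0035] F [ 0.1 -0.3 -0.1] gap 0.0851 grip 0.0 t 22.1 q [-0.78  0.45  0.14  1.27  0.   -0.06]
slide [ -1.8   0.  148.9] turn z -0.2
```

Emit:
{"fn": "jog_arm", "kwargs": {
  "moves": [
    {"slide": [0,0,40],"angular": [0,0,1.5],"fingers": 0},
    {"slide": [0,0,80],"angular": [0,0,1.5],"fingers": 0},
    {"slide": [0,0,115],"angular": [0,0,1.5],"fingers": 0},
    {"slide": [0,0,135],"angular": [0,0,1.5],"fingers": 0},
    {"slide": [0,0,147],"angular": [0,0,1.5],"fingers": 0},
    {"slide": [0,0,147],"angular": [0,0,1.5],"fingers": 0},
    {"slide": [0,0,147],"angular": [0,0,1.5],"fingers": 0}
  ]
}}

```text
clock: 22.68
tcp_pos: [0.5045, -0.3856, 0.0556]
orientation: [-0.001, 0.363, 0.932, 0.001]
wrist_force: [-0.2, -0.8, 0.1]
finger_gap: 0.0854
grip_force: 0.0
```

Emit:
{"fn": "jog_arm", "kwargs": {
  "moves": [
    {"slide": [0,0,0],"angular": [0,0,0],"fingers": 0.35},
    {"slide": [0,0,0],"angular": [0,0,0],"fingers": 0.48},
    {"slide": [0,0,0],"angular": [0,0,0],"fingers": 0.53},
    {"slide": [0,0,0],"angular": [0,0,0],"fingers": 0.58},
    {"slide": [0,0,0],"angular": [0,0,0],"fingers": 0.65},
    {"slide": [0,0,0],"angular": [0,0,0],"fingers": 0.8},
    {"slide": [0,0,0],"angular": [0,0,0],"fingers": 0.8},
    {"slide": [0,0,0],"angular": [0,0,0],"fingers": 0.8}
  ],
  "squeeze": 60
}}

```text
clock: 23.35
tcp_pos: [0.5055, -0.3886, 0.0577]
orientation: [0.001, 0.364, 0.932, -0.0]
wrist_force: [-1.4, -0.9, 5.3]
finger_gap: 0.0348
grip_force: 60.4
```

Emit:
{"fn": "jog_arm", "kwargs": {
  "moves": [
    {"slide": [0,0,-10],"angular": [0,0,0],"fingers": 0.8},
    {"slide": [0,0,-30],"angular": [0,0,0],"fingers": 0.8},
    {"slide": [0,0,-55],"angular": [0,0,0],"fingers": 0.8},
    {"slide": [0,0,-70],"angular": [0,0,0],"fingers": 0.8},
    {"slide": [0,0,-70],"angular": [0,0,0],"fingers": 0.8},
    {"slide": [0,0,-70],"angular": [0,0,0],"fingers": 0.8}
  ]
}}

```text
clock: 23.85
tcp_pos: [0.5054, -0.3881, 0.1269]
orientation: [0.001, 0.364, 0.932, -0.0]
wrist_force: [-0.3, 0.5, -3.7]
finger_gap: 0.035
grip_force: 60.7
```

```bash
python3 - <<'E'
from h import *
wtop("held",.135,(.505,-.3875))
to(.387,-.297,.122,157.7)
E
```

```text
held [ 430.9 -328.4] [58.4 25.1] 47.4
held [ 477.6 -292.6] [19.8 18.2] 38.0
held [ 502.4 -384.9] [36.7 94.8] 47.4
expected px [281. 306.]
tcp [ 504.7 -387.5  125.5] yaw 137.4 tilt [-0.0007  0.0009] F [ 0.2 -0.2 -3.7] gap 0.0346 grip 60.7 t 23.9 q [-0.78  0.48  0.01  1.1   0.   -0.04]
slide [147.9 -13.2   3.7] turn z -20.3
```

Emit:
{"fn": "jog_arm", "kwargs": {
  "moves": [
    {"slide": [20,-2,0],"angular": [0,0,-4],"fingers": 0.8},
    {"slide": [55,-5,0],"angular": [0,0,-9],"fingers": 0.8},
    {"slide": [90,-8,0],"angular": [0,0,-14],"fingers": 0.8},
    {"slide": [125,-11,0],"angular": [0,0,-18],"fingers": 0.8},
    {"slide": [143,-13,0],"angular": [0,0,-20],"fingers": 0.8},
    {"slide": [148,-13,0],"angular": [0,0,-20.3],"fingers": 0.8},
    {"slide": [148,-13,0],"angular": [0,0,-20.3],"fingers": 0.8},
    {"slide": [148,-13,0],"angular": [0,0,-20.3],"fingers": 0.8}
  ]
}}

```text
clock: 24.57
tcp_pos: [0.3878, -0.2975, 0.1258]
orientation: [0.0, 0.194, 0.981, 0.0]
wrist_force: [-0.4, -0.3, -3.3]
finger_gap: 0.0351
grip_force: 60.7
```

Emit:
{"fn": "jog_arm", "kwargs": {
  "moves": [
    {"slide": [0,0,20],"angular": [0,0,0],"fingers": 0.8},
    {"slide": [0,0,40],"angular": [0,0,0],"fingers": 0.8},
    {"slide": [0,0,54],"angular": [0,0,0],"fingers": 0.8},
    {"slide": [0,0,58],"angular": [0,0,0],"fingers": 0.8},
    {"slide": [0,0,58],"angular": [0,0,0],"fingers": 0.8},
    {"slide": [0,0,58],"angular": [0,0,0],"fingers": 0.8}
  ]
}}

```text
clock: 25.07
tcp_pos: [0.3882, -0.2979, 0.0683]
orientation: [0.0, 0.194, 0.981, -0.0]
wrist_force: [-0.2, -0.2, -3.5]
finger_gap: 0.035
grip_force: 60.5
```

```bash
python3 - <<'E'
from h import *
to(.387,-.297,.061,157.7)
E
```

```text
tcp [ 388.2 -297.9   68.3] yaw 157.6 tilt [ 0.0003 -0.0001] F [-0.2 -0.2 -3.5] gap 0.035 grip 60.5 t 25.1 q [-0.82  0.28 -0.46  0.83  0.   -0.43]
slide [1.4 0.4 7.3] turn z -0.1
```

Emit:
{"fn": "jog_arm", "kwargs": {
  "moves": [
    {"slide": [1,0,2],"angular": [0,0,0],"fingers": 0.8},
    {"slide": [1,0,4],"angular": [0,0,0],"fingers": 0.8},
    {"slide": [1,0,4.5],"angular": [0,0,0],"fingers": 0.8},
    {"slide": [1,0,4.5],"angular": [0,0,0],"fingers": 0.8}
  ]
}}

```text
clock: 25.4
tcp_pos: [0.3867, -0.2969, 0.0641]
orientation: [0.0, 0.194, 0.981, -0.0]
wrist_force: [-0.0, 0.2, -4.0]
finger_gap: 0.0347
grip_force: 60.6
```

Emit:
{"fn": "jog_arm", "kwargs": {
  "moves": [
    {"slide": [0,0,1],"angular": [0,0,0],"fingers": 0.8},
    {"slide": [0,0,1.5],"angular": [0,0,0],"fingers": 0.8},
    {"slide": [0,0,1.5],"angular": [0,0,0],"fingers": 0.8}
  ]
}}

```text
clock: 25.65
tcp_pos: [0.3865, -0.2967, 0.0623]
orientation: [0.0, 0.194, 0.981, 0.0]
wrist_force: [-0.2, 1.0, -2.7]
finger_gap: 0.0347
grip_force: 60.6
```

Emit:
{"fn": "jog_arm", "kwargs": {
  "moves": [
    {"slide": [0,0,0.7],"angular": [0,0,0],"fingers": 0.8},
    {"slide": [0,0,1],"angular": [0,0,0],"fingers": 0.8},
    {"slide": [0,0,1],"angular": [0,0,0],"fingers": 0.8}
  ]
}}

```text
clock: 25.9
tcp_pos: [0.3865, -0.2969, 0.0617]
orientation: [0.0, 0.194, 0.981, -0.0]
wrist_force: [-1.7, 1.2, 2.3]
finger_gap: 0.035
grip_force: 61.2
```

Contact made. Releasing and retreating.

Emit:
{"fn": "jog_arm", "kwargs": {
  "moves": [
    {"slide": [0,0,0],"angular": [0,0,0],"fingers": 0.68},
    {"slide": [0,0,0],"angular": [0,0,0],"fingers": 0.6},
    {"slide": [0,0,0],"angular": [0,0,0],"fingers": 0.54},
    {"slide": [0,0,0],"angular": [0,0,0],"fingers": 0.4},
    {"slide": [0,0,0],"angular": [0,0,0],"fingers": 0.2},
    {"slide": [0,0,0],"angular": [0,0,0],"fingers": 0},
    {"slide": [0,0,0],"angular": [0,0,0],"fingers": 0},
    {"slide": [0,0,0],"angular": [0,0,0],"fingers": 0}
  ]
}}

```text
clock: 26.57
tcp_pos: [0.3866, -0.2968, 0.0612]
orientation: [0.0, 0.194, 0.981, 0.0]
wrist_force: [1.3, -0.5, -0.2]
finger_gap: 0.0855
grip_force: 0.0
```

Emit:
{"fn": "jog_arm", "kwargs": {
  "moves": [
    {"slide": [0,0,-15],"angular": [0,0,0],"fingers": 0},
    {"slide": [0,0,-45],"angular": [0,0,0],"fingers": 0},
    {"slide": [0,0,-85],"angular": [0,0,0],"fingers": 0},
    {"slide": [0,0,-125],"angular": [0,0,0],"fingers": 0},
    {"slide": [0,0,-160],"angular": [0,0,0],"fingers": 0},
    {"slide": [0,0,-160],"angular": [0,0,0],"fingers": 0},
    {"slide": [-60,-180,-160],"angular": [0,0,0],"fingers": 0},
    {"slide": [-60,-180,-160],"angular": [0,0,0],"fingers": 0},
    {"slide": [-60,-180,-160],"angular": [0,0,0],"fingers": 0},
    {"slide": [-60,-180,-160],"angular": [0,0,0],"fingers": 0}
  ]
}}

```text
clock: 27.4
tcp_pos: [0.375, -0.4646, 0.2214]
orientation: [0.0, 0.193, 0.981, -0.0]
wrist_force: [1.8, 0.4, 0.2]
finger_gap: 0.0854
grip_force: 0.0
```

Emit:
{"fn": "jog_arm", "kwargs": {
  "moves": [
    {"slide": [-30,-60,0],"angular": [0,0,0],"fingers": 0},
    {"slide": [-30,-60,0],"angular": [0,0,0],"fingers": 0},
    {"slide": [-30,-60,0],"angular": [0,0,0],"fingers": 0},
    {"slide": [-30,-60,0],"angular": [0,0,0],"fingers": 0}
  ]
}}

```text
clock: 27.73
tcp_pos: [0.3795, -0.531, 0.2197]
orientation: [-0.001, 0.195, 0.981, 0.001]
wrist_force: [1.2, 0.7, 0.7]
finger_gap: 0.0856
grip_force: 0.0
```

```bash
python3 - <<'E'
from h import *
p=read_camera("top"); q=read_camera("side")
a=cv2.resize(p["color"][150:310,70:470],(800,320),interpolation=cv2.INTER_CUBIC)
b=cv2.resize(q["color"][130:380,140:420],(314,280))
c=np.zeros((280,800,3),np.uint8); c[:,:314]=b; save("end.png",np.vstack([a,c]))
# colour rings of the stencils -> world
for n,c,z,t in(("tumbler",(478.3,109.8),.099,None),("votive",(456.9,-121.5),.064,None),("canister",(380.3,305.2),.084,16.2),("plaque",(387.1,-297),.074,67.7)):
    x,y=np.round(w2pix(p,[c[0]/1000,c[1]/1000,z])).astype(int); r=24;k=6
    bb=cv2.resize(p["color"][y-r:y+r,x-r:x+r],None,fx=k,fy=k,interpolation=cv2.INTER_CUBIC); h=cv2.cvtColor(bb,cv2.COLOR_RGB2HSV).astype(int)
    m=((h[:,:,1]>75)&(h[:,:,2]>105)&(h[:,:,0]>22)&(h[:,:,0]<40)).astype(np.uint8); m=cv2.morphologyEx(m,cv2.MORPH_OPEN,np.ones((5,5)))
    nl,l,st,_=cv2.connectedComponentsWithStats(m); i=1+np.argmax(st[1:,4])
    pts=cv2.convexHull(cv2.findContours((l==i).astype(np.uint8),0,2)[0][0])[:,0,:]
    W=np.array([pix2w(p,((u+.5)/k+x-r-.5,(v+.5)/k+y-r-.5),z)[:2] for u,v in pts],np.float32)*1000
    print(n,"want",c,t,cv2.minAreaRect(W))
to(.4,-.4,.2)
E
```

```text
tumbler want (478.3, 109.8) None ((477.3332824707031, 108.58695220947266), (53.25043487548828, 52.3330192565918), 72.4279556274414)
votive want (456.9, -121.5) None ((455.9836120605469, -112.06227111816406), (37.58759689331055, 19.700679779052734), 12.247495651245117)
canister want (380.3, 305.2) 16.2 ((380.2759704589844, 306.1871643066406), (51.569358825683594, 49.960113525390625), 16.356788635253906)Traceback (most recent call last):
  File "<stdin>", line 11, in <module>
    return _wrapfunc(a, 'argmax', axis=axis, out=out, **kwds)
    return bound(*args, **kwds)
ValueError: attempt to get argmax of an empty sequence
```

View pics/end.png

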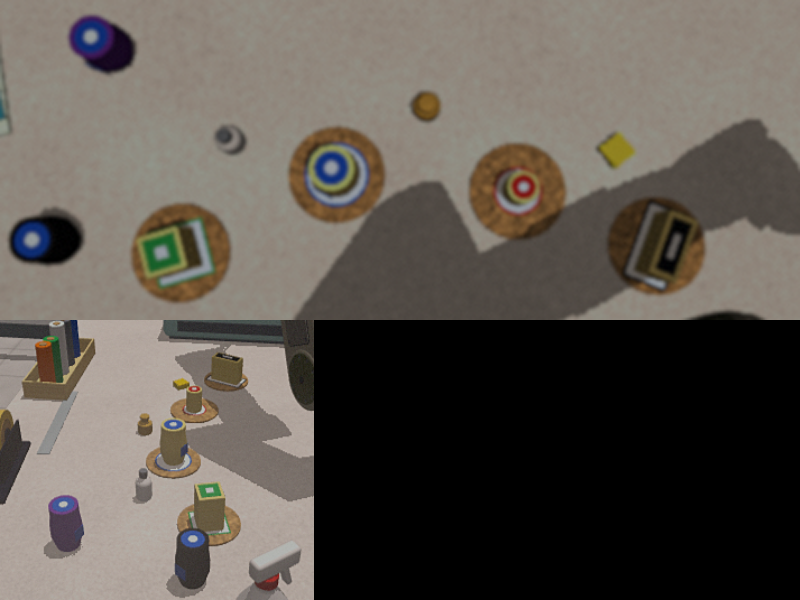

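All four stand on their own pads, and both bystanders are in place: bottle at (230,138), weight at (426,105) in the crop. The plaque is in shadow, so I'll check it with an outline overlay before handing in.

```bash
python3 - <<'E'
from h import *
p=read_camera("top")
for px,z in(((331.5,243.5),.064),((407,273.5),.074)): print(np.round(pix2w(p,px,z)*1000,1))
x0,y0,k=378,248,12
im=np.clip(cv2.resize(p["color"][y0:y0+50,x0:x0+56],None,fx=k,fy=k,interpolation=cv2.INTER_CUBIC).astype(int)*2,0,255).astype(np.uint8)
for L,B,z,c in((80,36,.074,(255,0,255)),(96,52,.004,(0,255,255))):
    a=np.radians(157.7); R=np.array([[np.cos(a),-np.sin(a)],[np.sin(a),np.cos(a)]])
    P=[w2pix(p,[*(np.array([387.1,-297])+R@[sx*L/2,sy*B/2])/1000,z]) for sx,sy in((1,1),(1,-1),(-1,-1),(-1,1))]
    cv2.polylines(im,[np.int32([((u-x0+.5)*k,(v-y0+.5)*k) for u,v in P])],True,c,1)
save("pl.png",im)
E
```

```text
[ 456.5 -121.2   64. ]
[ 384.1 -298.1   74. ]
```

View pics/pl.png

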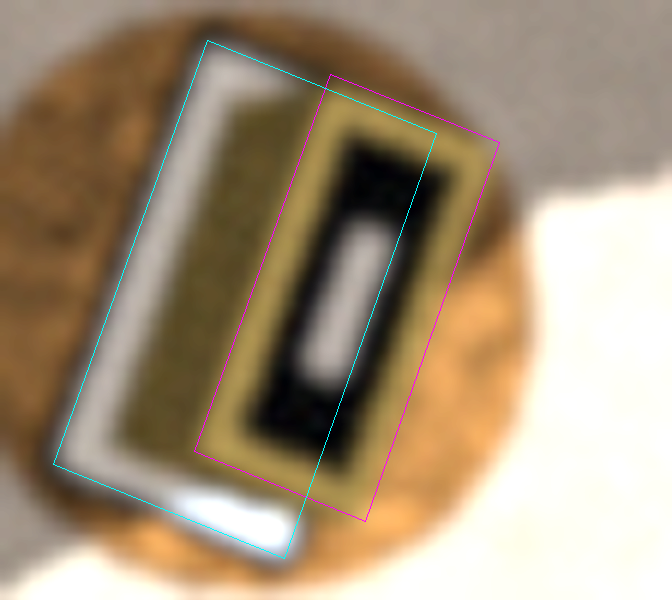

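The plaque's top at (350,295) fits the wanted rectangle to within 2–3 mm and about 1°, inside the outline with 8 mm to spare per side. Handing in.

```bash
python3 -c "
from h import *
print(hand_in())"
```

```text
the job is handed in; nothing more can be done
None
```

The job is handed in: all four glass pieces stand upright inside their own outlines, the canister and plaque are turned to match theirs, and the paste bottle, brass weight and look-alikes were left where they stood, in about 28 s of the 104 s allowed.

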